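# Find and flag the loose hold-down knobs on the crockery rack

### The arm

A 7-joint arm with a two-finger parallel gripper is mounted at the origin on the work surface. World frame = base frame: x ahead of the robot, y to its left, z up, the work surface at z = 0. Lengths are in m, angles in rad, forces in N, time in s.
With the tool pointing down it reaches from about 0.4 to 0.9 m from the base axis. Payload 5.5 kg.
Tool frame: the origin (TCP) lies between the finger pads; the fingertips stand 25 mm ahead of it and the grasp point (between the pads) lies 6 mm ahead of it; z points along the fingers, y is the line along which they close (so a half turn about z gives the same grasp; the last joint's range is limited). The gripper opens to 85 mm and grips with 20 to 120 N. Pads are 22 mm wide; open, the fingers measure 114 mm over their backs; the gripper's body (76 mm by 85 mm) begins 54 mm behind the grasp point. The pads swing forward as they close: fully open they stand 13 mm farther back than shut.
Start: joints at [-0.856, 0.501, -0.427, 1.55, 0.221, 1.138, -0.21], TCP at [0.284, 0.585, 0.256] pointing down, gripper open.
Joint ranges: [-2.88, 2.88], [-0.31, 2.03], [-1.54, 1.56], [0.2, 2.42], [-1.41, 4.55], [0.19, 2.02], [-2.57, 2.57]. Speed limits (rad/s): [2.57, 2.57, 3.14, 3.14, 3.14, 3.14, 3.14].

### API

Orientations are given as a 3x3 rotation matrix whose columns are the frame's x, y, z axes.
In Python, from rig import robot, viewer gives the robot as it stands.
- The arm moves only by the tool play_rows, never from a script. Its argument "increments" is a list of rows, each an object of numbers: "x", "y", "z": the shift along the tool's x, y, z in cm; "spin": the turn about the tool's z in degrees. In form: [{"x": .., "y": .., "z": .., "spin": ..}, ...]. A call has 1 to 5 rows; each row is the pose to reach, as a shift and turn from the pose commanded when the call began, along the tool's axes at that moment; what a row does not reach only later rows make up. A row lasts 1/8 s, in which the tool goes at most 62.5 mm and 10.7 degrees, less where a joint would pass 70% of its speed; a pose out of reach is approached as far as the arm can. A call with a gripper value outside its range is refused whole. "grip" is the finger opening in cm, from 0 to 8.54, set as the call begins (left out, the last holds). The fingers move at their own pace and stop on an object; "squeeze" is the grip in N (left out, the last holds). Time passes only in rows, so rows that repeat a pose let the fingers close. It gives the time, the measured TCP pose, the force, the opening and the grip force at its end, in the units of the state.
- robot.read_state(): the state, without advancing time (a new reading comes with each control period).
- viewer.camera(name): name is "side" or "top" or "wrist"; returns a dict with "frame" (480x640x3 uint8, blue, green, red), "depth" (480x640 float32, m along the optical axis (not along the pixel's ray), 0 where there is no reading), "mtx" (3x3 intrinsics, pixels), "extrinsics" (4x4, takes a point from world to camera coordinates); the wrist camera has in their place "T_tool_cam" (4x4, takes a point from camera to tool coordinates, whose origin is the TCP and whose axes are the flange's). Camera axes: x right, y up, looking along -z (the intrinsics and any distortion apply to the point x, -y, -z); pixel columns grow to the right and rows downward; lengths in m; the calibration is good to about 2 mm. A picture is of the moment at which its call begins: read the wrist's pose just before it.
- robot.close_job(): hands the job in; it is judged then, once.
The state is a dict: "time": time; "joint_pos": joint angles; "qvel": joint speeds; "joint_efforts": joint torques, N m; "position": TCP position; "ee_rot": TCP orientation; "contact_force": force on the tool from outside, world axes, zero at the start; "moment": the same for the moment, N m; "gripper_width": finger opening in m; "gripper_force": force on a finger pad.
Only numpy, scipy, OpenCV 4.12 (cv2) and the standard library are available. Lean on these libraries where they do the work, as an engineer would, in place of code of your own. Each camera call takes 0.05 s, during which the arm holds its last target. There are 200 camera calls.

### The job

After the tremor, check the three black bar knobs that clamp the crockery rack to the counter: twist each one a little clockwise; a sound knob holds firm, a loose one gives easily, so let each loose one turn at least ten degrees but less than an eighth of a turn, and do not leave or bring any knob anticlockwise of where it stood. Then flag every loose knob: stand one of the blank table stands upright on the counter directly in front of it, on the robot's side of the rail and with its centre within 7 cm of the knob's. Leave stands that are not needed, and the bowl, cup and can, where they are.

Things in the scene. Friction and masses are not known exactly. Their poses are not given: they have to be found in the camera images.
- rack: Crockery rack fixed to the counter; it does not move. Origin on the counter under the middle of its front clamp rail: a steel bar 420 mm long (own y), 50 mm deep (own x), top 30 mm above the counter. Own -x points to the robot's side (the front). Behind it (+x) a tray with three stacks of bowls, 93 mm high, whose near edges stand 80 mm behind the rail's centre line.
- soup_bowl: Bystander: red soup bowl, rim 110 mm across, 60 mm high, origin under its centre. Leave alone.
- tea_cup: Bystander: white tea cup, 72 mm across, 75 mm high, origin under its centre. Leave alone.
- drink_can: Bystander: plain metal drink can, 66 mm across, 115 mm high, origin under its centre. Leave alone.
- bar_a (a point): Grip point of one of the three identical black bar knobs standing on the rail, 140 mm apart along it in any order: on the knob's upright axis, 64 mm above the counter. The point turns with the knob: own x along the bar, own z up. The bar is 60 mm long, 12 mm thick (own y) and 26 mm high, its top 74 mm and its underside 48 mm above the counter.
- knob_a (a joint): Hinge angle in rad of the bar knob whose grip point is point bar_a: 0 at the start, grows as the knob is turned clockwise seen from above (tightening), negative anticlockwise. Any of the knobs may be sound or loose, whatever its place. A sound knob holds firm: twisted, it only springs by up to 0.04 rad (10 N m per rad, so 0.3 N m at 0.03 rad) and back. A loose one breaks away at about 0.08 N m, turns on against that friction and stays where it is left.
- bar_b (a point): Grip point of one of the three identical black bar knobs standing on the rail, 140 mm apart along it in any order: on the knob's upright axis, 64 mm above the counter. The point turns with the knob: own x along the bar, own z up. The bar is 60 mm long, 12 mm thick (own y) and 26 mm high, its top 74 mm and its underside 48 mm above the counter.
- knob_b (a joint): Hinge angle in rad of the bar knob whose grip point is point bar_b: 0 at the start, grows as the knob is turned clockwise seen from above (tightening), negative anticlockwise. Any of the knobs may be sound or loose, whatever its place. A sound knob holds firm: twisted, it only springs by up to 0.04 rad (10 N m per rad, so 0.3 N m at 0.03 rad) and back. A loose one breaks away at about 0.08 N m, turns on against that friction and stays where it is left.
- bar_c (a point): Grip point of one of the three identical black bar knobs standing on the rail, 140 mm apart along it in any order: on the knob's upright axis, 64 mm above the counter. The point turns with the knob: own x along the bar, own z up. The bar is 60 mm long, 12 mm thick (own y) and 26 mm high, its top 74 mm and its underside 48 mm above the counter.
- knob_c (a joint): Hinge angle in rad of the bar knob whose grip point is point bar_c: 0 at the start, grows as the knob is turned clockwise seen from above (tightening), negative anticlockwise. Any of the knobs may be sound or loose, whatever its place. A sound knob holds firm: twisted, it only springs by up to 0.04 rad (10 N m per rad, so 0.3 N m at 0.03 rad) and back. A loose one breaks away at about 0.08 N m, turns on against that friction and stays where it is left.
- stand_1: One of three identical blank table stands, loose, about 120 g: a dark wooden foot 36 mm (own x) by 60 mm (own y) by 10 mm, with an upright white plate in its middle 8 mm thick (own x), 60 mm wide (own y), from 10 to 80 mm height. Origin at the centre of the underside; own z up; front and back alike. Pinch the plate across its thickness. It starts standing on the counter between rack and robot.
- stand_2: One of three identical blank table stands, loose, about 120 g: a dark wooden foot 36 mm (own x) by 60 mm (own y) by 10 mm, with an upright white plate in its middle 8 mm thick (own x), 60 mm wide (own y), from 10 to 80 mm height. Origin at the centre of the underside; own z up; front and back alike. Pinch the plate across its thickness. It starts standing on the counter between rack and robot.
- stand_3: One of three identical blank table stands, loose, about 120 g: a dark wooden foot 36 mm (own x) by 60 mm (own y) by 10 mm, with an upright white plate in its middle 8 mm thick (own x), 60 mm wide (own y), from 10 to 80 mm height. Origin at the centre of the underside; own z up; front and back alike. Pinch the plate across its thickness. It starts standing on the counter between rack and robot.
There are look-alikes about, which are no part of the job. Leave any green or yellow look-alike of the stand_2 alone.

How it is judged:
By the outcome, as a careful person would: the job done as asked, in the order asked, and still so for the second after the job is handed in, with the robot touching nothing.
It also fails if it takes over 72 s, if anything falls off the work surface, if the arm or the gripper's body presses on something with over 40 N, if the wrist force passes 120 N, or if a joint passes its speed limit or range.

## Working session

There is one attempt and no reset: what is moved stays moved. The work goes in short steps, Python scripts to look and compute and a tool call to move; the robot and the scene stay as the last step left them, time stands still between calls to the robot, and variables do not carry over. Pictures are saved under pics/ and viewed, at most 10 in all, crops included, and the job is handed in when it is done.

Besides the shell and the picture viewer there is one more tool, called as name([rows], argument=value, ...), one row to a line, values as JSON. play_rows: Moves the arm, as the interface text tells. Its arguments: {"type":"object","properties":{"increments":{"type":"array","items":{"type":"object","properties":{"x":{"type":"number"},"y":{"type":"number"},"z":{"type":"number"},"spin":{"type":"number"}}}},"grip":{"type":"number"},"squeeze":{"type":"number"}},"required":["increments"]}

```bash
mkdir -p pics && cat > h.py <<'E'
import numpy as np, cv2
from rig import robot, viewer
def grab(n):
    s=robot.read_state(); c=viewer.camera(n)
    if n=='wrist':
        T=np.eye(4);T[:3,:3]=s['ee_rot'];T[:3,3]=s['position'];c['Twc']=T@np.array(c['T_tool_cam'])
    else: c['Twc']=np.linalg.inv(c['extrinsics'])
    return c
def pts(c):
    "world xyz per pixel from depth"
    K=np.array(c['mtx']);v,u=np.mgrid[0:480,0:640];d=c['depth']
    p=np.stack([(u-K[0,2])/K[0,0]*d,-(v-K[1,2])/K[1,1]*d,-d,np.ones_like(d)],-1)
    return (p@c['Twc'].T)[...,:3]
def ray(c,u,v,z):
    K=np.array(c['mtx']);T=c['Twc'];d=T[:3,:3]@np.array([(u-K[0,2])/K[0,0],-(v-K[1,2])/K[1,1],-1]);o=T[:3,3]
    return o+d*(z-o[2])/d[2]
E
python3 - <<'E'
from h import *
s=robot.read_state();print({k:np.round(v,3).tolist() for k,v in s.items()})
c=grab('top');print([k for k in c],c['mtx'],np.round(c['Twc'],3))
d=grab('side');print(np.round(d['Twc'],3))
cv2.imwrite('pics/top.png',c['frame']);cv2.imwrite('pics/side.png',d['frame'])
np.savez('top.npz',**{k:np.array(v) for k,v in c.items()})
E
```

```text
{'time': 0.0, 'joint_pos': [-0.856, 0.502, -0.427, 1.551, 0.221, 1.138, -0.21], 'qvel': [0.0, -0.001, -0.002, -0.0, 0.0, 0.002, -0.001], 'joint_efforts': [0.0, -56.952, -5.816, -28.093, 0.011, 0.012, -0.0], 'position': [0.284, 0.584, 0.255], 'ee_rot': [[-0.9, 0.437, -0.001], [0.437, 0.9, -0.002], [0.0, -0.002, -1.0]], 'contact_force': [-0.419, 0.254, 1.038], 'moment': [0.058, 0.014, 0.016], 'gripper_force': 0.0, 'gripper_width': 0.085}
['frame', 'depth', 'mtx', 'extrinsics', 'Twc'] [[625.18475025   0.         330.71478651]
 [  0.         625.18475025 242.7821212 ]
 [  0.           0.           1.        ]] [[ 0.031  0.991 -0.127  0.336]
 [-1.     0.031  0.    -0.036]
 [ 0.004  0.127  0.992  1.35 ]
 [ 0.     0.     0.     1.   ]]
[[ 0.966  0.129 -0.223  0.247]
 [-0.258  0.472 -0.843 -0.968]
 [-0.003  0.872  0.489  0.594]
 [ 0.     0.     0.     1.   ]]
```

View pics/top.png

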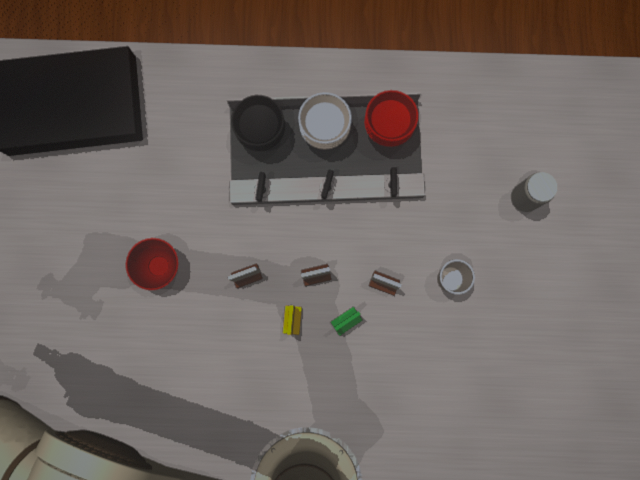

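View pics/side.png

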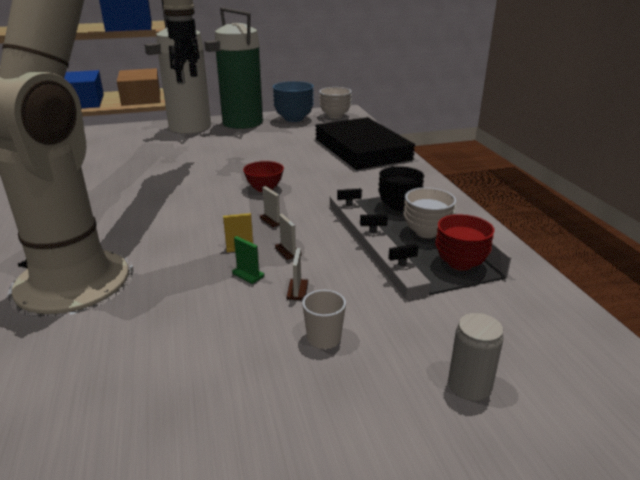

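The top view shows three black knobs at (261,186), (328,184) and (394,181). The stands with white plates and brown feet are at (246,275), (316,273) and (386,283). The yellow (292,320) and green (346,320) ones are look-alikes, so I leave them alone; the side view agrees with this.

```bash
python3 - <<'E'
from h import *
c=dict(np.load('top.npz'));P=pts(c)
def rect(m,z,name):
    m=m.astype(np.uint8)
    n,l,st,ce=cv2.connectedComponentsWithStats(m)
    i=1+np.argmax(st[1:,4]);v,u=np.where(l==i)
    W=np.array([ray(c,a,b,z)[:2] for a,b in zip(u,v)],np.float32)
    (cx,cy),(w,h),a=cv2.minAreaRect(W)
    ang=np.array(cv2.PCACompute(W,None)[1][0]);print(name,st[i,4],round(cx,4),round(cy,4),round(w,3),round(h,3),'long axis deg',np.round(np.degrees(np.arctan2(ang[1],ang[0])),1),'meddepthP',np.round(np.median(P[v,u],0),3))
f=c['frame'].astype(int);g=f.max(2)
for n,u,v in [('kL',261,186),('kM',328,184),('kR',394,181)]:
    b=np.zeros((480,640),bool);b[v-28:v+28,u-25:u+25]=1
    rect(b&(P[...,2]>.058)&(P[...,2]<.09)&(g<90),.074,n)
hsv=cv2.cvtColor(c['frame'],cv2.COLOR_BGR2HSV)
for n,u,v in [('sL',246,275),('sM',316,273),('sR',386,283)]:
    b=np.zeros((480,640),bool);b[v-22:v+22,u-25:u+25]=1
    rect(b&(P[...,2]>.06),.08,n)
    rect(b&(hsv[...,1]>90)&(hsv[...,2]<140),.01,n+'foot')
for u,v in [(232,190),(422,184)]: print(np.round(ray(c,u,v,.03),3), P[v,u])
big=cv2.resize(c['frame'][150:345,210:425],None,fx=3,fy=3,interpolation=2);cv2.imwrite('pics/crop.png',big)
E
```

```text
kL 177 0.6138 0.1144 0.014 0.06 long axis deg -5.0 meddepthP [0.614 0.114 0.073]
kM 170 0.6233 -0.0244 0.013 0.061 long axis deg -13.8 meddepthP [ 0.623 -0.024  0.073]
kR 181 0.6332 -0.1623 0.06 0.013 long axis deg 2.1 meddepthP [ 0.635 -0.163  0.073]
sL 148 0.4311 0.1424 0.01 0.061 long axis deg 111.9 meddepthP [0.431 0.143 0.079]
sLfoot 10 0.4089 0.1612 0.008 0.004 long axis deg 49.9 meddepthP [0.409 0.161 0.008]
sM 137 0.4378 -0.0063 0.009 0.059 long axis deg 105.1 meddepthP [ 0.437 -0.006  0.079]
sMfoot 49 0.4516 -0.0034 0.004 0.055 long axis deg 104.7 meddepthP [ 0.452 -0.002  0.01 ]
sR 143 0.4249 -0.1524 0.06 0.01 long axis deg 70.7 meddepthP [ 0.425 -0.152  0.079]
sRfoot 110 0.4125 -0.149 0.057 0.011 long axis deg 68.2 meddepthP [ 0.414 -0.145  0.01 ]
[0.613 0.179 0.03 ] [0.61189712 0.1786971  0.03307257]
[ 0.639 -0.229  0.03 ] [ 0.63855592 -0.22917465  0.03074013]
```

View pics/crop.png

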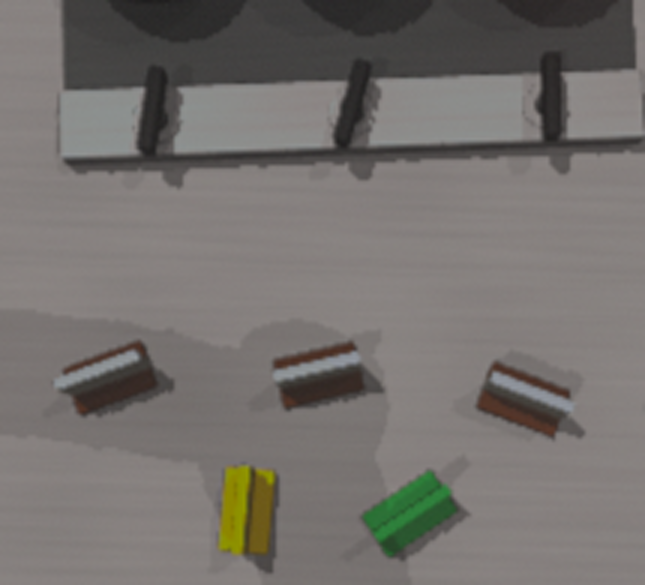

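The crop confirms three white-plate, brown-foot stands, with green and yellow as the look-alikes. I'm moving to the left knob first.

```bash
cat >> h.py <<'E'
def inc(p,yaw):
    s=robot.read_state();R=np.array(s['ee_rot']);d=R.T@(np.array(p)-s['position'])*100
    y=np.degrees(np.arctan2(R[1,0],R[0,0]));print('xyz cm',np.round(d,2),'spin',round((y-yaw+180)%360-180,1),'| now',np.round(s['position'],4),'yaw',round(y,1),'t',round(s['time'],2),'j7',np.round(s['joint_pos'][6],2),'Mz',np.round(s['moment'],3),'F',np.round(s['contact_force'],1))
E
python3 -c "
from h import *
inc([.614,.1144,.16],175)"
```

```text
xyz cm [-50.24 -27.83   9.58] spin -20.9 | now [0.2836 0.5842 0.2553] yaw 154.1 t 0.1 j7 -0.21 Mz [ 0.036 -0.037  0.004] F [ 0.6 -0.2  0.4]
```

play_rows([
  {"x":-5,"y":-2.8,"z":0},
  {"x":-10,"y":-5.6,"z":0},
  {"x":-15.2,"y":-8.4,"z":0},
  {"x":-20.4,"y":-11.2,"z":1},
  {"x":-25.6,"y":-14.2,"z":2},
], grip=4.5, squeeze=25)

```text
invalid input
```

play_rows([
  {"x":-5.2,"y":-2.8,"z":1,"spin":-5},
  {"x":-10.4,"y":-5.6,"z":2,"spin":-10},
  {"x":-15.6,"y":-8.4,"z":4,"spin":-15},
  {"x":-20.5,"y":-11,"z":6,"spin":-21},
  {"x":-24.6,"y":-13.6,"z":7.6,"spin":-21},
])

```text
time: 0.72
position: [0.4468, 0.3524, 0.1791]
ee_rot: [[-0.996, 0.086, -0.001], [0.086, 0.996, -0.001], [0.001, -0.001, -1.0]]
contact_force: [0.2, 0.3, 0.5]
gripper_width: 0.0855
gripper_force: 0.0
```

```bash
python3 - <<'E'
from h import *
c=grab('wrist');inc([.614,.1144,.07],175)
cv2.imwrite('pics/w1.png',c['frame'])
for k in range(8):pass
P=pts(c);np.savez('w1.npz',**{k:np.array(v) for k,v in c.items()});print(c['depth'][::120,::160],np.round(c['Twc'],3))
E
```

```text
xyz cm [-18.45 -21.23  10.82] spin -0.4 | now [0.4505 0.3441 0.1765] yaw 174.6 t 0.78 j7 0.58 Mz [-0.512 -0.139  0.001] F [ 2.6 -6.3 -2.5]
[[0.2574668  0.2569984  0.2544684  0.2571948 ]
 [0.2814104  0.281204   0.28145123 0.2805457 ]
 [0.31060746 0.31094414 0.30355197 0.31094497]
 [0.3484179  0.09777694 0.3488192  0.09825428]] [[ 0.084 -0.953 -0.29   0.372]
 [ 0.996  0.08   0.026  0.358]
 [-0.001 -0.292  0.957  0.297]
 [ 0.     0.     0.     1.   ]]
```

View pics/w1.png

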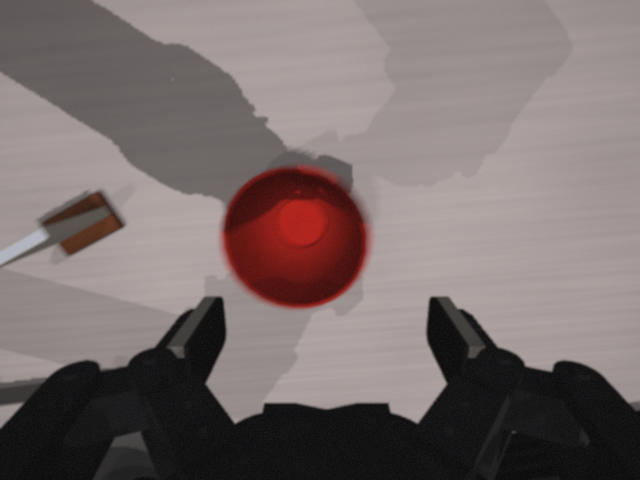

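The wrist view shows the red bowl below at (296,236) and the fingers open; the first call was refused. I'll carry on to the knob at safe height.

play_rows([
  {"x":-3.6,"y":-4.2,"z":0,"spin":0},
  {"x":-7.4,"y":-8.5,"z":0,"spin":0},
  {"x":-11.2,"y":-12.8,"z":0,"spin":0},
  {"x":-14.9,"y":-17.1,"z":0,"spin":0},
  {"x":-18.4,"y":-21.2,"z":1,"spin":0},
], grip=4.5)

```text
time: 1.4
position: [0.6124, 0.1267, 0.1708]
ee_rot: [[-0.996, 0.085, 0.001], [0.085, 0.996, 0.0], [-0.001, 0.0, -1.0]]
contact_force: [1.6, 0.6, -0.1]
gripper_width: 0.0449
gripper_force: 0.0
```

```bash
cat >> h.py <<'E'
def bar(c,x,y,lo=.060,hi=.085,z=.074,r=.04):
    "refined centre and axis of a raised strip near x,y in the wrist picture"
    P=pts(c);m=(P[...,2]>lo)&(P[...,2]<hi)&(np.hypot(P[...,0]-x,P[...,1]-y)<r)
    n,l,st,_=cv2.connectedComponentsWithStats(m.astype(np.uint8));i=1+np.argmax(st[1:,4]);v,u=np.where(l==i)
    W=P[v,u][:,:2].astype(np.float32);(a,b),wh,_=cv2.minAreaRect(W);d=cv2.PCACompute(W,None)[1][0]
    print('strip n',len(W),'c',round(a,4),round(b,4),'size',np.round(wh,3),'deg',round(float(np.degrees(np.arctan2(d[1],d[0])+np.pi/2)%180-90),1),'zmed',round(float(np.median(P[v,u,2])),4))
E
python3 - <<'E'
from h import *
c=grab('wrist');inc([.614,.1144,.07],173)
bar(c,.614,.1144,.068)
cv2.imwrite('pics/w2.png',c['frame'])
E
```

```text
xyz cm [ 0.21 -0.18  9.86] spin 1.5 | now [0.6161 0.1166 0.1686] yaw 174.5 t 1.45 j7 1.07 Mz [-0.41  -0.268  0.037] F [ 4.  -6.7 -1.2]
strip n 1514 c 0.6134 0.1141 size [0.012 0.059] deg -6.6 zmed 0.0734
```

View pics/w2.png

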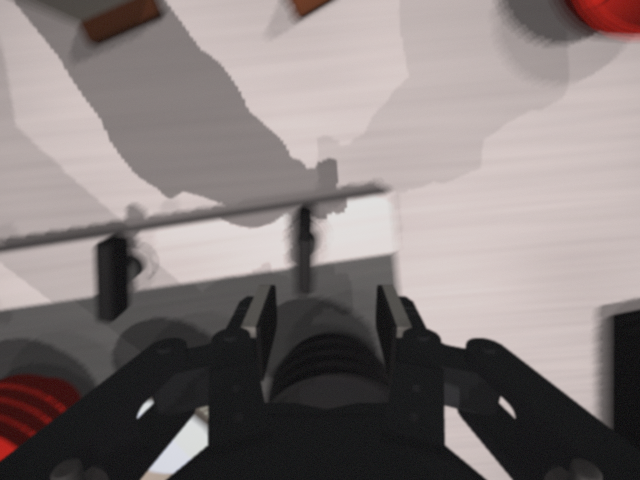

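Knob L is centred under the gripper at (303,250). I'm descending now, yawed about 2° clockwise of the bar.

play_rows([
  {"x":0.2,"y":-0.2,"z":3,"spin":2.5},
  {"x":0.2,"y":-0.2,"z":6,"spin":2.5},
  {"x":0.2,"y":-0.2,"z":8,"spin":2.5},
  {"x":0.2,"y":-0.2,"z":9.8,"spin":2.5},
  {"x":0.2,"y":-0.2,"z":9.8,"spin":2.5},
])

```text
time: 2.08
position: [0.6077, 0.1264, 0.0708]
ee_rot: [[-0.992, 0.128, -0.003], [0.128, 0.992, -0.0], [0.003, -0.001, -1.0]]
contact_force: [0.2, -0.6, 0.2]
gripper_width: 0.0448
gripper_force: 0.0
```

```bash
python3 - <<'E'
from h import *
inc([.6138,.1143,.07],172)
E
```

```text
xyz cm [-0.76 -1.12  0.08] spin 0.6 | now [0.6077 0.1264 0.0708] yaw 172.6 t 2.08 j7 0.98 Mz [-0.017  0.011  0.022] F [ 0.2 -0.6  0.2]
```

play_rows([
  {"x":-0.4,"y":-0.6,"z":0.1,"spin":0.6},
  {"x":-0.8,"y":-1.1,"z":0.1,"spin":0.6},
  {"x":-0.8,"y":-1.1,"z":0.1,"spin":0.6},
  {"x":-0.8,"y":-1.1,"z":0.1,"spin":0.6},
])

```text
time: 2.58
position: [0.6156, 0.1143, 0.0717]
ee_rot: [[-0.99, 0.139, 0.001], [0.139, 0.99, 0.0], [-0.001, 0.0, -1.0]]
contact_force: [-0.0, -1.3, -1.2]
gripper_width: 0.0449
gripper_force: 0.0
```

```bash
python3 - <<'E'
from h import *
c=grab('wrist');inc([.6138,.1143,.07],172)
bar(c,.614,.1144,.068)
E
```

```text
xyz cm [ 0.16 -0.05  0.16] spin 0.0 | now [0.6154 0.1146 0.0716] yaw 172.0 t 2.62 j7 0.99 Mz [-0.018 -0.02  -0.006] F [-0.3  0.1  0.2]
strip n 4237 c 0.6135 0.1142 size [0.012 0.06 ] deg -6.3 zmed 0.0733
```

play_rows([
  {"x":0,"y":0,"z":0.1,"spin":0},
  {"x":0,"y":0,"z":0.1,"spin":0},
  {"x":0,"y":0,"z":0.1,"spin":0},
  {"x":0,"y":0,"z":0.1,"spin":0},
  {"x":0,"y":0,"z":0.1,"spin":0},
], grip=0.6, squeeze=30)

```text
time: 3.25
position: [0.6152, 0.1147, 0.0703]
ee_rot: [[-0.99, 0.139, -0.0], [0.139, 0.99, 0.0], [0.0, 0.0, -1.0]]
contact_force: [-1.8, 1.1, 1.7]
gripper_width: 0.0151
gripper_force: 29.3
```

```bash
python3 - <<'E'
from h import *
inc([.6138,.1143,.07],172)
E
```

```text
xyz cm [ 0.13 -0.06  0.03] spin 0.0 | now [0.6152 0.1147 0.0703] yaw 172.0 t 3.25 j7 0.99 Mz [0.217 0.269 0.057] F [-1.8  1.1  1.7]
```

play_rows([
  {"spin":1},
  {"spin":2},
  {"spin":2},
  {"spin":2},
])

```text
invalid input
```

```bash
python3 - <<'E'
from h import *
c=grab('wrist');inc([.6138,.1143,.07],172)
bar(c,.614,.1144,.068)
print(robot.read_state()['gripper_width'])
cv2.imwrite('pics/w3.png',c['frame'])
E
```

```text
xyz cm [ 0.13 -0.06  0.03] spin 0.0 | now [0.6152 0.1147 0.0703] yaw 172.0 t 3.3 j7 0.99 Mz [ 0.222  0.266 -0.017] F [-0.5  1.7  2.1]
strip n 4307 c 0.6134 0.1142 size [0.012 0.06 ] deg -6.3 zmed 0.0734
0.015151218800430532
```

View pics/w3.png

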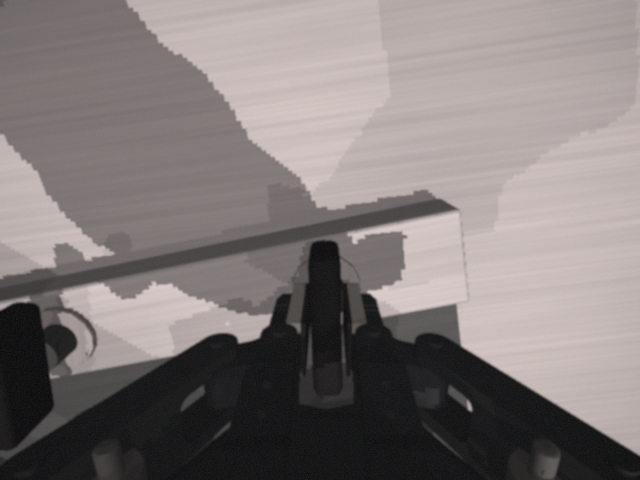

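The wrist view shows the fingers closed on the bar at (325,320). Every row needs all four keys, so I'll write them out for the twist.

play_rows([
  {"x":0,"y":0,"z":0,"spin":1},
  {"x":0,"y":0,"z":0,"spin":2},
  {"x":0,"y":0,"z":0,"spin":3},
  {"x":0,"y":0,"z":0,"spin":3},
])

```text
time: 3.8
position: [0.6152, 0.1147, 0.0703]
ee_rot: [[-0.982, 0.191, -0.0], [0.191, 0.982, 0.0], [0.0, 0.0, -1.0]]
contact_force: [-2.7, 1.9, 2.4]
gripper_width: 0.0148
gripper_force: 29.4
```

```bash
python3 - <<'E'
from h import *
c=grab('wrist');inc([.6138,.1143,.07],172)
bar(c,.614,.1144,.068)
E
```

```text
xyz cm [ 0.13 -0.06  0.03] spin -3.0 | now [0.6152 0.1146 0.0703] yaw 169.0 t 3.85 j7 0.95 Mz [0.367 0.426 0.068] F [-1.8  1.1  1.9]
strip n 4299 c 0.6135 0.1142 size [0.012 0.06 ] deg -8.5 zmed 0.0733
```

play_rows([
  {"x":0,"y":0,"z":0,"spin":1},
  {"x":0,"y":0,"z":0,"spin":2},
  {"x":0,"y":0,"z":0,"spin":3},
  {"x":0,"y":0,"z":0,"spin":3},
])

```text
time: 4.35
position: [0.6152, 0.1146, 0.0703]
ee_rot: [[-0.97, 0.242, -0.0], [0.242, 0.97, 0.0], [0.0, 0.0, -1.0]]
contact_force: [-2.3, 2.0, 3.1]
gripper_width: 0.0146
gripper_force: 29.5
```

```bash
python3 - <<'E'
from h import *
c=grab('wrist');inc([.6138,.1143,.07],172)
bar(c,.614,.1144,.068)
E
```

```text
xyz cm [ 0.13 -0.06  0.03] spin -6.0 | now [0.6152 0.1145 0.0703] yaw 166.0 t 4.4 j7 0.91 Mz [0.532 0.569 0.067] F [-2.7  2.7  3.4]
strip n 4305 c 0.6137 0.1142 size [0.012 0.06 ] deg -11.5 zmed 0.0734
```

Knob L is loose: it turned 5° at about 0.07 N m. I'll take it on to about 22°, then open and rise.

play_rows([
  {"x":0,"y":0,"z":0,"spin":5},
  {"x":0,"y":0,"z":0,"spin":10},
  {"x":0,"y":0,"z":0,"spin":14},
  {"x":0,"y":0,"z":0,"spin":17},
  {"x":0,"y":0,"z":0,"spin":17},
])

```text
time: 5.03
position: [0.6151, 0.1143, 0.0703]
ee_rot: [[-0.858, 0.514, -0.0], [0.514, 0.858, -0.0], [0.0, -0.001, -1.0]]
contact_force: [-2.9, 1.2, 4.0]
gripper_width: 0.0148
gripper_force: 29.6
```

play_rows([
  {"x":0,"y":0,"z":0,"spin":0},
  {"x":0,"y":0,"z":0,"spin":0},
  {"x":0,"y":0,"z":-2,"spin":0},
  {"x":0,"y":0,"z":-6,"spin":0},
], grip=4.5)

```text
time: 5.52
position: [0.6144, 0.1138, 0.1303]
ee_rot: [[-0.857, 0.515, -0.003], [0.515, 0.857, -0.001], [0.002, -0.002, -1.0]]
contact_force: [-0.2, -0.9, 1.0]
gripper_width: 0.0448
gripper_force: 0.0
```

```bash
python3 - <<'E'
from h import *
c=grab('wrist');inc([.6233,-.0244,.13],180-13.8-2)
bar(c,.614,.1144,.068)
E
```

```text
xyz cm [ -7.57 -11.7    0.73] spin -15.2 | now [0.6186 0.1149 0.1374] yaw 149.0 t 5.58 j7 0.68 Mz [ 0.032 -0.116  0.057] F [1.  0.2 2.9]
strip n 2189 c 0.6135 0.1142 size [0.012 0.06 ] deg -28.4 zmed 0.0734
```

Knob L turned 22°. Next is the middle knob.

play_rows([
  {"x":-2,"y":-3,"z":-1,"spin":-4},
  {"x":-4.5,"y":-6.5,"z":-1,"spin":-8},
  {"x":-6.5,"y":-9.8,"z":0,"spin":-12},
  {"x":-7.8,"y":-11.5,"z":0,"spin":-15},
  {"x":-7.8,"y":-11.5,"z":0,"spin":-15},
])

```text
time: 6.2
position: [0.6237, -0.0276, 0.1314]
ee_rot: [[-0.96, 0.28, 0.002], [0.28, 0.96, -0.001], [-0.002, -0.001, -1.0]]
contact_force: [-0.8, 0.6, 0.7]
gripper_width: 0.0448
gripper_force: 0.0
```

play_rows([
  {"x":0,"y":0,"z":0,"spin":0},
  {"x":0,"y":0,"z":0,"spin":0},
])

```text
time: 6.45
position: [0.6232, -0.0221, 0.1308]
ee_rot: [[-0.962, 0.273, 0.001], [0.273, 0.962, 0.001], [-0.0, 0.001, -1.0]]
contact_force: [-0.4, 0.6, -1.1]
gripper_width: 0.045
gripper_force: 0.0
```

```bash
python3 - <<'E'
from h import *
c=grab('wrist');inc([.6231,-.0246,.07],164)
bar(c,.6231,-.0246,.068)
E
```

```text
xyz cm [-0.06 -0.23  6.07] spin 0.1 | now [ 0.6231 -0.0223  0.1307] yaw 164.1 t 6.5 j7 1.14 Mz [-0.017  0.006 -0.026] F [-0.7  0.1 -0.8]
strip n 2155 c 0.623 -0.0255 size [0.012 0.06 ] deg -14.2 zmed 0.0734
```

play_rows([
  {"x":0,"y":-0.3,"z":2,"spin":0},
  {"x":0,"y":-0.3,"z":4,"spin":0},
  {"x":0,"y":-0.3,"z":6,"spin":0},
  {"x":0,"y":-0.3,"z":6,"spin":0},
])

```text
time: 7.0
position: [0.6199, -0.0271, 0.0671]
ee_rot: [[-0.961, 0.275, -0.005], [0.275, 0.961, 0.0], [0.005, -0.001, -1.0]]
contact_force: [0.5, -0.7, -0.1]
gripper_width: 0.0451
gripper_force: 0.0
```

play_rows([
  {"x":0,"y":0,"z":0,"spin":0},
  {"x":0,"y":0,"z":0,"spin":0},
  {"x":0,"y":0,"z":0,"spin":0},
  {"x":0,"y":0,"z":0,"spin":0},
  {"x":0,"y":0,"z":0,"spin":0},
], grip=0.6)

```text
time: 7.62
position: [0.6232, -0.025, 0.071]
ee_rot: [[-0.962, 0.274, 0.002], [0.274, 0.962, 0.002], [-0.002, 0.003, -1.0]]
contact_force: [2.0, 5.0, -2.9]
gripper_width: 0.0146
gripper_force: 29.3
```

play_rows([
  {"x":0,"y":0,"z":0,"spin":1},
  {"x":0,"y":0,"z":0,"spin":2},
  {"x":0,"y":0,"z":0,"spin":3},
  {"x":0,"y":0,"z":0,"spin":3},
])

```text
time: 8.12
position: [0.6232, -0.025, 0.071]
ee_rot: [[-0.946, 0.324, 0.002], [0.324, 0.946, 0.002], [-0.002, 0.003, -1.0]]
contact_force: [2.3, 4.5, -3.6]
gripper_width: 0.0145
gripper_force: 29.3
```

```bash
python3 - <<'E'
from h import *
c=grab('wrist');inc([.6231,-.0246,.07],164)
bar(c,.6231,-.0246,.068)
E
```

```text
xyz cm [0.02 0.03 0.1 ] spin -2.9 | now [ 0.6232 -0.0249  0.071 ] yaw 161.1 t 8.18 j7 1.08 Mz [ 1.118 -0.473 -0.027] F [ 1.7  5.3 -2.7]
strip n 4221 c 0.6232 -0.0255 size [0.012 0.061] deg -16.4 zmed 0.0734
```

play_rows([
  {"x":0,"y":0,"z":0,"spin":1},
  {"x":0,"y":0,"z":0,"spin":2},
  {"x":0,"y":0,"z":0,"spin":2},
])

```text
time: 8.55
position: [0.6232, -0.0249, 0.071]
ee_rot: [[-0.934, 0.357, 0.002], [0.357, 0.934, 0.002], [-0.001, 0.003, -1.0]]
contact_force: [1.0, 4.8, -3.2]
gripper_width: 0.0144
gripper_force: 29.3
```

```bash
python3 - <<'E'
from h import *
c=grab('wrist');inc([.6231,-.0246,.07],164)
bar(c,.6231,-.0246,.068)
E
```

```text
xyz cm [0.02 0.03 0.1 ] spin -4.9 | now [ 0.6232 -0.0249  0.071 ] yaw 159.1 t 8.6 j7 1.05 Mz [ 1.189 -0.413  0.071] F [ 1.4  5.2 -2.8]
strip n 4225 c 0.6232 -0.0254 size [0.012 0.061] deg -18.4 zmed 0.0734
```

The middle knob is also loose: it has turned 4.2°, past the spring range, at low moment.

play_rows([
  {"x":0,"y":0,"z":0,"spin":5},
  {"x":0,"y":0,"z":0,"spin":10},
  {"x":0,"y":0,"z":0,"spin":14},
  {"x":0,"y":0,"z":0,"spin":17},
  {"x":0,"y":0,"z":0,"spin":17},
])

```text
time: 9.22
position: [0.6233, -0.0248, 0.071]
ee_rot: [[-0.789, 0.614, 0.002], [0.614, 0.789, 0.002], [-0.001, 0.003, -1.0]]
contact_force: [1.3, 5.3, -3.2]
gripper_width: 0.0142
gripper_force: 29.3
```

play_rows([
  {"x":0,"y":0,"z":0,"spin":0},
  {"x":0,"y":0,"z":0,"spin":0},
  {"x":0,"y":0,"z":-2,"spin":0},
  {"x":0,"y":0,"z":-6,"spin":0},
  {"x":0,"y":0,"z":-6,"spin":0},
], grip=4.5)

```text
time: 9.85
position: [0.6255, -0.0277, 0.1355]
ee_rot: [[-0.788, 0.616, 0.008], [0.616, 0.788, -0.001], [-0.007, 0.005, -1.0]]
contact_force: [0.6, -0.2, -0.6]
gripper_width: 0.0451
gripper_force: 0.0
```

play_rows([
  {"x":0,"y":0,"z":0,"spin":0},
  {"x":0,"y":0,"z":0,"spin":0},
])

```text
time: 10.1
position: [0.6214, -0.0274, 0.1297]
ee_rot: [[-0.788, 0.616, -0.002], [0.616, 0.788, -0.0], [0.001, -0.001, -1.0]]
contact_force: [-0.5, -0.6, -0.9]
gripper_width: 0.045
gripper_force: 0.0
```

```bash
python3 - <<'E'
from h import *
c=grab('wrist');inc([.6333,-.165,.13],180)
bar(c,.6231,-.0246,.068)
E
```

```text
xyz cm [ -9.41 -10.11  -0.06] spin -38.0 | now [ 0.6214 -0.0274  0.1295] yaw 142.0 t 10.15 j7 0.82 Mz [0.009 0.032 0.01 ] F [ 0.2 -0.4 -0.2]
strip n 2193 c 0.6232 -0.0255 size [0.012 0.06 ] deg -35.4 zmed 0.0734
```

play_rows([
  {"x":-2.3,"y":-2.5,"z":-1,"spin":-10},
  {"x":-4.7,"y":-5,"z":-1,"spin":-20},
  {"x":-7.1,"y":-7.6,"z":0,"spin":-29},
  {"x":-9.4,"y":-10,"z":0,"spin":-38},
  {"x":-9.4,"y":-10,"z":0,"spin":-38},
])

```text
time: 10.78
position: [0.6335, -0.1688, 0.1288]
ee_rot: [[-1.0, 0.006, -0.002], [0.006, 1.0, -0.002], [0.002, -0.002, -1.0]]
contact_force: [-0.4, 0.3, 0.3]
gripper_width: 0.0452
gripper_force: 0.0
```

play_rows([
  {"x":0,"y":0,"z":0,"spin":0},
  {"x":0,"y":0,"z":0,"spin":0},
  {"x":0,"y":0,"z":0,"spin":0},
])

```text
time: 11.15
position: [0.6349, -0.1623, 0.1304]
ee_rot: [[-1.0, -0.002, -0.0], [-0.002, 1.0, 0.0], [0.0, 0.0, -1.0]]
contact_force: [-0.4, -0.6, -0.2]
gripper_width: 0.0449
gripper_force: 0.0
```

```bash
python3 - <<'E'
from h import *
c=grab('wrist');inc([.633,-.165,.07],180)
bar(c,.633,-.164,.068)
E
```

```text
xyz cm [ 0.19 -0.24  6.04] spin 0.1 | now [ 0.6349 -0.1626  0.1304] yaw -179.9 t 11.2 j7 1.61 Mz [ 0.048  0.02  -0.004] F [0.6 0.3 0.3]
strip n 2191 c 0.6325 -0.1653 size [0.059 0.012] deg 2.1 zmed 0.0733
```

play_rows([
  {"x":0.2,"y":-0.2,"z":2,"spin":0},
  {"x":0.2,"y":-0.2,"z":4,"spin":0},
  {"x":0.2,"y":-0.2,"z":6,"spin":0},
  {"x":0.2,"y":-0.2,"z":6,"spin":0},
])

```text
time: 11.7
position: [0.6305, -0.1654, 0.067]
ee_rot: [[-1.0, -0.0, -0.005], [-0.0, 1.0, 0.001], [0.005, 0.001, -1.0]]
contact_force: [-0.8, 0.4, -0.5]
gripper_width: 0.0448
gripper_force: 0.0
```

play_rows([
  {"x":0,"y":0,"z":0,"spin":0},
  {"x":0,"y":0,"z":0,"spin":0},
  {"x":0,"y":0,"z":0,"spin":0},
  {"x":0,"y":0,"z":0,"spin":0},
  {"x":0,"y":0,"z":0,"spin":0},
], grip=0.6)

```text
time: 12.32
position: [0.6333, -0.1647, 0.0709]
ee_rot: [[-1.0, -0.001, 0.001], [-0.001, 1.0, 0.001], [-0.001, 0.001, -1.0]]
contact_force: [-0.6, 5.3, 2.4]
gripper_width: 0.0147
gripper_force: 29.8
```

```bash
python3 - <<'E'
from h import *
c=grab('wrist');inc([.633,-.165,.07],180)
bar(c,.633,-.164,.068)
E
```

```text
xyz cm [ 0.04 -0.03  0.09] spin 0.1 | now [ 0.6334 -0.1647  0.0709] yaw -179.9 t 12.38 j7 1.6 Mz [ 1.179  0.051 -0.029] F [-0.7  4.9  3.5]
strip n 4244 c 0.6326 -0.1652 size [0.06  0.012] deg 2.0 zmed 0.0734
```

play_rows([
  {"x":0,"y":0,"z":0,"spin":1},
  {"x":0,"y":0,"z":0,"spin":2},
  {"x":0,"y":0,"z":0,"spin":2.5},
  {"x":0,"y":0,"z":0,"spin":2.5},
])

```text
time: 12.88
position: [0.6333, -0.1648, 0.071]
ee_rot: [[-0.999, 0.042, 0.001], [0.042, 0.999, 0.001], [-0.001, 0.001, -1.0]]
contact_force: [-0.6, 5.4, 3.0]
gripper_width: 0.0146
gripper_force: 29.8
```

```bash
python3 - <<'E'
from h import *
c=grab('wrist');inc([.633,-.165,.07],180)
bar(c,.633,-.164,.068)
E
```

```text
xyz cm [ 0.03 -0.03  0.09] spin -2.4 | now [ 0.6333 -0.1647  0.0709] yaw 177.6 t 12.93 j7 1.56 Mz [1.142 0.091 0.088] F [-1.1  5.4  2.7]
strip n 5265 c 0.6325 -0.1577 size [0.06  0.027] deg 0.1 zmed 0.0735
```

play_rows([
  {"x":0,"y":0,"z":0,"spin":1},
  {"x":0,"y":0,"z":0,"spin":2},
  {"x":0,"y":0,"z":0,"spin":2.5},
  {"x":0,"y":0,"z":0,"spin":2.5},
])

```text
time: 13.42
position: [0.6333, -0.1647, 0.0709]
ee_rot: [[-0.996, 0.085, 0.001], [0.085, 0.996, 0.001], [-0.001, 0.001, -1.0]]
contact_force: [-1.2, 6.2, 4.0]
gripper_width: 0.0144
gripper_force: 29.8
```

```bash
python3 - <<'E'
from h import *
c=grab('wrist');inc([.633,-.165,.07],180)
bar(c,.633,-.165,.071,.076,r=.034)
m=[robot.read_state()['moment'][2] for _ in range(3)];print(m)
c=grab('wrist');inc([.633,-.165,.07],180)
bar(c,.633,-.165,.071,.076,r=.034)
E
```

```text
xyz cm [ 0.03 -0.03  0.09] spin -4.9 | now [ 0.6333 -0.1647  0.0709] yaw 175.1 t 13.47 j7 1.52 Mz [1.151 0.085 0.19 ] F [-0.2  5.   3.3]
strip n 4074 c 0.6329 -0.1649 size [0.06  0.012] deg 0.8 zmed 0.0734
[np.float64(0.18984050158357135), np.float64(0.18984050158357135), np.float64(0.18984050158357135)]
xyz cm [ 0.03 -0.03  0.09] spin -4.9 | now [ 0.6333 -0.1647  0.0709] yaw 175.1 t 13.53 j7 1.52 Mz [1.175 0.062 0.215] F [-0.2  6.2  3.1]
strip n 4061 c 0.6328 -0.165 size [0.06  0.012] deg 0.7 zmed 0.0734
```

The right knob is sound: with 5° commanded the bar sprang only about 1.3°, at 0.2 N m, which matches 10 N m/rad. I'll release and rise.

play_rows([
  {"x":0,"y":0,"z":0,"spin":0},
  {"x":0,"y":0,"z":0,"spin":0},
  {"x":0,"y":0,"z":-2,"spin":0},
  {"x":0,"y":0,"z":-6,"spin":0},
  {"x":0,"y":0,"z":-8,"spin":0},
], grip=4.5)

```text
time: 14.15
position: [0.6344, -0.1667, 0.1539]
ee_rot: [[-0.996, 0.087, 0.005], [0.087, 0.996, -0.001], [-0.005, -0.001, -1.0]]
contact_force: [-0.6, -0.3, 0.5]
gripper_width: 0.045
gripper_force: 0.0
```

play_rows([
  {"x":0,"y":0,"z":0,"spin":0},
  {"x":0,"y":0,"z":0,"spin":0},
  {"x":0,"y":0,"z":0,"spin":0},
])

```text
time: 14.52
position: [0.6316, -0.1658, 0.1486]
ee_rot: [[-0.996, 0.087, -0.003], [0.087, 0.996, 0.001], [0.003, 0.0, -1.0]]
contact_force: [-0.1, 1.0, -0.4]
gripper_width: 0.045
gripper_force: 0.0
```

```bash
python3 - <<'E'
from h import *
c=grab('wrist');inc([.437,-.006,.15],195)
bar(c,.633,-.165,.068)
E
```

```text
xyz cm [20.79 14.22 -0.07] spin -20.0 | now [ 0.6317 -0.1657  0.1487] yaw 175.0 t 14.57 j7 1.55 Mz [ 0.045  0.016 -0.022] F [ 1.   0.3 -0.9]
strip n 1831 c 0.6324 -0.1653 size [0.059 0.012] deg 2.0 zmed 0.0733
```

It sprang back to 2.0°. I'm going to the middle stand at (.4375,-.006).

play_rows([
  {"x":4.2,"y":2.8,"z":0,"spin":10},
  {"x":8.4,"y":5.6,"z":0,"spin":20},
  {"x":12.6,"y":8.5,"z":0,"spin":30},
  {"x":16.8,"y":11.4,"z":0,"spin":40},
  {"x":20.8,"y":14.2,"z":0,"spin":50},
])

```text
time: 15.2
position: [0.436, -0.0053, 0.1497]
ee_rot: [[-0.569, 0.822, -0.001], [0.822, 0.569, 0.0], [0.001, -0.001, -1.0]]
contact_force: [0.9, 0.8, 0.2]
gripper_width: 0.0448
gripper_force: 0.0
```

play_rows([
  {"x":0,"y":0,"z":0,"spin":10},
  {"x":0,"y":0,"z":0,"spin":20},
  {"x":0,"y":0,"z":0,"spin":20},
  {"x":0,"y":0,"z":0,"spin":20},
  {"x":0,"y":0,"z":0,"spin":20},
])

```text
time: 15.82
position: [0.4378, -0.0065, 0.1501]
ee_rot: [[-0.261, 0.965, -0.0], [0.965, 0.261, 0.0], [0.0, -0.0, -1.0]]
contact_force: [0.3, -0.2, 0.6]
gripper_width: 0.0451
gripper_force: 0.0
```

```bash
python3 - <<'E'
from h import *
c=grab('wrist');inc([.4375,-.0063,.066],105.1)
bar(c,.4375,-.0063,.07)
cv2.imwrite('pics/w4.png',c['frame'])
E
```

```text
xyz cm [ 0.03 -0.02  8.41] spin -0.0 | now [ 0.4378 -0.0065  0.1501] yaw 105.1 t 15.88 j7 0.18 Mz [-0.024 -0.023 -0.038] F [-0.3 -0.7  0.5]
strip n 1318 c 0.4365 -0.0073 size [0.008 0.06 ] deg -75.0 zmed 0.0797
```

View pics/w4.png

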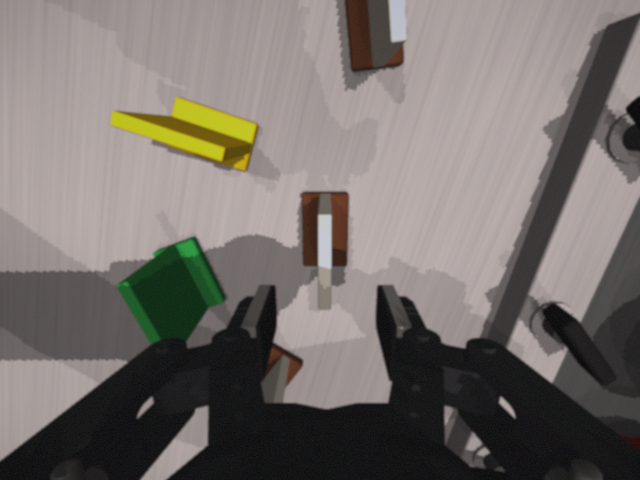

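The white-plate stand with the brown foot is at (325,240), centred between the fingers; green (170,290) and yellow (190,130) are clear. I'm grasping it.

play_rows([
  {"x":0,"y":-0.1,"z":3,"spin":0},
  {"x":0,"y":-0.1,"z":6,"spin":0},
  {"x":0,"y":-0.1,"z":8.4,"spin":0},
  {"x":0,"y":-0.1,"z":8.4,"spin":0},
  {"x":0,"y":-0.1,"z":8.4,"spin":0},
])

```text
time: 16.5
position: [0.4373, -0.0067, 0.0668]
ee_rot: [[-0.259, 0.966, 0.001], [0.966, 0.259, 0.0], [-0.0, 0.001, -1.0]]
contact_force: [0.3, -0.2, 1.0]
gripper_width: 0.045
gripper_force: 0.0
```

play_rows([
  {"x":0,"y":0,"z":0,"spin":0},
  {"x":0,"y":0,"z":0,"spin":0},
  {"x":0,"y":0,"z":0,"spin":0},
  {"x":0,"y":0,"z":0,"spin":0},
  {"x":0,"y":0,"z":0,"spin":0},
], grip=0.2)

```text
time: 17.12
position: [0.4374, -0.0066, 0.067]
ee_rot: [[-0.259, 0.966, 0.001], [0.966, 0.259, -0.0], [-0.0, 0.001, -1.0]]
contact_force: [-2.0, -0.0, 7.2]
gripper_width: 0.0079
gripper_force: 37.3
```

```bash
python3 - <<'E'
from h import *
k=np.array([[.6135,.1142],[.6231,-.0255],[.6326,-.1652]]);d=k[2]-k[0];d/=np.hypot(*d);n=np.array([d[1],-d[0]]);print('front dir',n,'yaw rail',np.degrees(np.arctan2(-d[1],-d[0])))
for q in k: print(q+.06*n)
inc([*(k[1]+.06*n),.13],94)
E
```

```text
front dir [-0.99767156 -0.0682016 ] yaw rail 93.9106995341538
[0.55363971 0.1101079 ]
[ 0.56323971 -0.0295921 ]
[ 0.57273971 -0.1692921 ]
xyz cm [-5.48 11.57 -6.29] spin 11.0 | now [ 0.4374 -0.0066  0.067 ] yaw 105.0 t 17.12 j7 0.15 Mz [-0.007  0.248  0.001] F [-2.  -0.   7.2]
```

play_rows([
  {"x":0,"y":0,"z":-2,"spin":0},
  {"x":0,"y":0,"z":-4,"spin":0},
  {"x":-1.8,"y":3.8,"z":-4,"spin":4},
  {"x":-3.7,"y":7.8,"z":-4,"spin":8},
  {"x":-5.5,"y":11.6,"z":-4,"spin":11},
])

```text
time: 17.75
position: [0.5644, -0.0299, 0.1064]
ee_rot: [[-0.068, 0.998, 0.0], [0.998, 0.068, -0.0], [-0.0, 0.0, -1.0]]
contact_force: [0.7, 0.8, -0.8]
gripper_width: 0.007
gripper_force: 36.2
```

play_rows([
  {"x":0,"y":0,"z":0,"spin":0},
  {"x":0,"y":0,"z":0,"spin":0},
  {"x":0,"y":0,"z":0,"spin":0},
  {"x":0,"y":0,"z":0,"spin":0},
])

```text
time: 18.25
position: [0.5623, -0.0295, 0.1063]
ee_rot: [[-0.07, 0.998, -0.001], [0.998, 0.07, 0.0], [0.0, -0.001, -1.0]]
contact_force: [1.0, -0.7, -0.7]
gripper_width: 0.0074
gripper_force: 36.2
```

```bash
python3 - <<'E'
from h import *
c=grab('wrist');inc([.5632,-.0296,.067],94)
bar(c,.5632,-.0296,.09,.13)
cv2.imwrite('pics/w5.png',c['frame']);print(robot.read_state()['gripper_width'])
E
```

```text
xyz cm [-0.01  0.06  3.94] spin 0.0 | now [ 0.5626 -0.0295  0.1064] yaw 94.0 t 18.3 j7 0.05 Mz [0.013 0.032 0.065] F [-0.2  0.4 -1.4]
strip n 8213 c 0.5617 -0.0273 size [0.045 0.043] deg -85.7 zmed 0.1188
0.007646861337908545
```

View pics/w5.png

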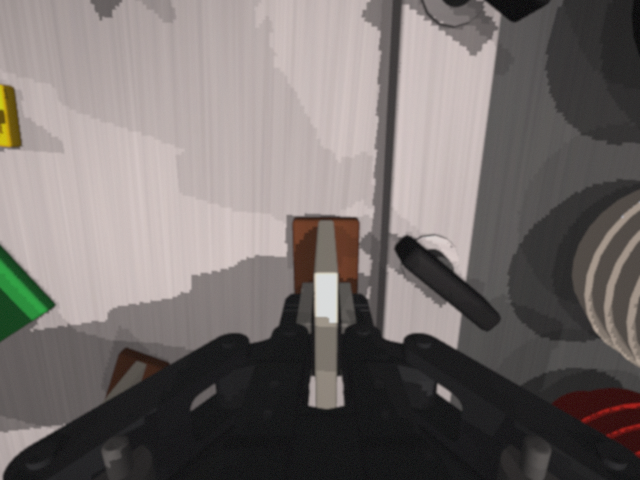

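The stand is held at (325,270) and the knob's front end is at (405,245). Before lowering I'll check the finger clearance to the bar.

```bash
python3 - <<'E'
from h import *
c=grab('wrist');T=np.eye(4);s=robot.read_state();T[:3,:3]=s['ee_rot'];T[:3,3]=s['position']
P=pts(c);q=(P-T[:3,3])@T[:3,:3]
m=(c['depth']>0)&(c['depth']<.2)&(q[...,1]>0)
for z in np.arange(-.09,.03,.01):
    k=m&(abs(q[...,2]-z-.005)<.005)
    if k.sum()>5: print(round(z,2),'max y',q[k][:,1].max().round(4),'x',q[k][:,0].min().round(3),q[k][:,0].max().round(3))
E
```

```text
-0.08 max y 0.0191 x 0.014 0.021
-0.07 max y 0.0631 x 0.001 0.02
-0.06 max y 0.0615 x -0.011 0.018
-0.05 max y 0.0556 x -0.012 0.018
-0.04 max y 0.0469 x -0.012 0.016
-0.03 max y 0.0402 x -0.012 0.014
-0.02 max y 0.0336 x -0.026 0.03
-0.01 max y 0.017 x 0.005 0.03
-0.0 max y 0.017 x 0.005 0.03
0.01 max y 0.0169 x 0.006 0.03
0.02 max y 0.172 x -0.098 0.03
```

Clearance is ample. Lowering and releasing.

play_rows([
  {"x":0,"y":0,"z":1.5,"spin":0},
  {"x":0,"y":0,"z":3,"spin":0},
  {"x":0,"y":0,"z":3.7,"spin":0},
  {"x":0,"y":0,"z":3.9,"spin":0},
  {"x":0,"y":0,"z":3.9,"spin":0},
])

```text
time: 18.98
position: [0.5624, -0.0296, 0.067]
ee_rot: [[-0.07, 0.998, -0.002], [0.998, 0.07, 0.0], [0.0, -0.002, -1.0]]
contact_force: [-2.5, -0.2, 4.7]
gripper_width: 0.0078
gripper_force: 37.1
```

play_rows([
  {"x":0,"y":0,"z":0,"spin":0},
  {"x":0,"y":0,"z":0,"spin":0},
  {"x":0,"y":0,"z":0,"spin":0},
])

```text
time: 19.35
position: [0.5635, -0.0297, 0.0671]
ee_rot: [[-0.07, 0.998, 0.001], [0.998, 0.07, 0.0], [-0.0, 0.001, -1.0]]
contact_force: [1.0, 0.3, -0.6]
gripper_width: 0.0077
gripper_force: 36.2
```

play_rows([
  {"x":0,"y":0,"z":0,"spin":0},
  {"x":0,"y":0,"z":0,"spin":0},
  {"x":0,"y":0,"z":-1,"spin":0},
  {"x":0,"y":0,"z":-4,"spin":0},
  {"x":0,"y":0,"z":-8,"spin":0},
], grip=2)

```text
time: 19.98
position: [0.5626, -0.0297, 0.1479]
ee_rot: [[-0.07, 0.998, -0.002], [0.998, 0.07, 0.0], [0.0, -0.002, -1.0]]
contact_force: [1.2, 0.7, 0.5]
gripper_width: 0.0201
gripper_force: 0.0
```

play_rows([
  {"x":0,"y":0,"z":0,"spin":0},
  {"x":0,"y":0,"z":0,"spin":0},
  {"x":0,"y":0,"z":0,"spin":0},
], grip=4.5)

```text
time: 20.35
position: [0.5623, -0.0297, 0.1464]
ee_rot: [[-0.07, 0.998, -0.002], [0.998, 0.07, 0.0], [0.0, -0.002, -1.0]]
contact_force: [-0.2, -0.6, -0.3]
gripper_width: 0.0448
gripper_force: 0.0
```

```bash
python3 - <<'E'
from h import *
c=grab('wrist');bar(c,.5632,-.0296,.072)
inc([.431,.1424,.15],111.9)
E
```

```text
strip n 1393 c 0.5632 -0.0301 size [0.008 0.06 ] deg -85.9 zmed 0.0797
xyz cm [ 18.09 -11.89  -0.35] spin -17.9 | now [ 0.5623 -0.0297  0.1462] yaw 94.0 t 20.4 j7 0.05 Mz [-0.053  0.042  0.057] F [-0.1 -0.7 -0.7]
```

The middle stand is upright at (.563,-.030), 60 mm from its knob. Now the left stand.

play_rows([
  {"x":3.6,"y":-2.4,"z":0,"spin":-4},
  {"x":7.2,"y":-4.8,"z":0,"spin":-8},
  {"x":10.8,"y":-7.2,"z":0,"spin":-12},
  {"x":14.4,"y":-9.5,"z":0,"spin":-16},
  {"x":18.1,"y":-11.9,"z":0,"spin":-18},
])

```text
time: 21.02
position: [0.4305, 0.1433, 0.1467]
ee_rot: [[-0.376, 0.927, -0.001], [0.927, 0.376, -0.0], [0.0, -0.001, -1.0]]
contact_force: [0.1, 1.0, 1.2]
gripper_width: 0.0453
gripper_force: 0.0
```

play_rows([
  {"x":0,"y":0,"z":0,"spin":0},
  {"x":0,"y":0,"z":0,"spin":0},
  {"x":0,"y":0,"z":0,"spin":0},
  {"x":0,"y":0,"z":0,"spin":0},
])

```text
time: 21.52
position: [0.4323, 0.1416, 0.1471]
ee_rot: [[-0.373, 0.928, -0.0], [0.928, 0.373, -0.0], [-0.0, -0.0, -1.0]]
contact_force: [0.1, 0.6, 0.5]
gripper_width: 0.0453
gripper_force: 0.0
```

```bash
python3 - <<'E'
from h import *
c=grab('wrist');inc([.431,.142,.067],111.5)
bar(c,.431,.1424,.07)
E
```

```text
xyz cm [ 0.07 -0.1   8.02] spin 0.4 | now [0.4322 0.1418 0.1472] yaw 111.9 t 21.57 j7 -0.07 Mz [-0.012  0.001  0.019] F [-0.3 -0.5  0.2]
strip n 1430 c 0.4299 0.1421 size [0.008 0.06 ] deg -67.8 zmed 0.0796
```

play_rows([
  {"x":0.1,"y":-0.2,"z":3,"spin":0},
  {"x":0.1,"y":-0.2,"z":6,"spin":0},
  {"x":0.1,"y":-0.2,"z":8,"spin":0},
  {"x":0.1,"y":-0.2,"z":8,"spin":0},
  {"x":0.1,"y":-0.2,"z":8,"spin":0},
])

```text
time: 22.2
position: [0.4301, 0.1427, 0.0678]
ee_rot: [[-0.374, 0.927, 0.001], [0.927, 0.374, 0.0], [0.0, 0.001, -1.0]]
contact_force: [-0.4, 0.2, 1.0]
gripper_width: 0.0449
gripper_force: 0.0
```

play_rows([
  {"x":0,"y":0,"z":0,"spin":0},
  {"x":0,"y":0,"z":0,"spin":0},
  {"x":0,"y":0,"z":0,"spin":0},
  {"x":0,"y":0,"z":0,"spin":0},
  {"x":0,"y":0,"z":0,"spin":0},
], grip=0.2)

```text
time: 22.82
position: [0.4303, 0.1429, 0.068]
ee_rot: [[-0.375, 0.927, 0.002], [0.927, 0.375, 0.0], [-0.0, 0.002, -1.0]]
contact_force: [0.0, -0.2, 5.7]
gripper_width: 0.0078
gripper_force: 34.7
```

```bash
python3 - <<'E'
from h import *
inc([.5536,.1101,.107],94)
E
```

```text
xyz cm [-7.67 10.21 -3.88] spin 18.0 | now [0.4303 0.1429 0.068 ] yaw 112.0 t 22.82 j7 -0.12 Mz [-0.131  0.113  0.031] F [ 0.  -0.2  5.7]
```

play_rows([
  {"x":0,"y":0,"z":-2,"spin":0},
  {"x":0,"y":0,"z":-4,"spin":0},
  {"x":-2.5,"y":3.4,"z":-4,"spin":6},
  {"x":-5,"y":6.8,"z":-4,"spin":12},
  {"x":-7.7,"y":10.2,"z":-4,"spin":18},
])

```text
time: 23.45
position: [0.5536, 0.1093, 0.1071]
ee_rot: [[-0.067, 0.998, -0.001], [0.998, 0.067, 0.0], [0.0, -0.001, -1.0]]
contact_force: [0.8, 0.7, -2.1]
gripper_width: 0.0071
gripper_force: 33.4
```

play_rows([
  {"x":0,"y":0,"z":0,"spin":0},
  {"x":0,"y":0,"z":0,"spin":0},
  {"x":0,"y":0,"z":0,"spin":0},
  {"x":0,"y":0,"z":0,"spin":0},
])

```text
time: 23.95
position: [0.5521, 0.1101, 0.1073]
ee_rot: [[-0.071, 0.997, -0.001], [0.997, 0.071, 0.0], [0.0, -0.001, -1.0]]
contact_force: [-0.3, 0.1, -0.9]
gripper_width: 0.0072
gripper_force: 33.4
```

```bash
python3 - <<'E'
from h import *
inc([.5536,.1101,.068],94)
E
```

```text
xyz cm [-0.01  0.15  3.93] spin 0.1 | now [0.5521 0.1101 0.1073] yaw 94.1 t 23.95 j7 -0.22 Mz [-0.005 -0.026 -0.005] F [-0.3  0.1 -0.9]
```

play_rows([
  {"x":0,"y":0.1,"z":1.5,"spin":0},
  {"x":0,"y":0.1,"z":3,"spin":0},
  {"x":0,"y":0.1,"z":3.7,"spin":0},
  {"x":0,"y":0.1,"z":3.9,"spin":0},
  {"x":0,"y":0.1,"z":3.9,"spin":0},
])

```text
time: 24.58
position: [0.5535, 0.1095, 0.068]
ee_rot: [[-0.07, 0.998, -0.001], [0.998, 0.07, -0.0], [-0.0, -0.001, -1.0]]
contact_force: [-1.5, -1.1, 1.7]
gripper_width: 0.0075
gripper_force: 34.0
```

play_rows([
  {"x":0,"y":0,"z":0,"spin":0},
  {"x":0,"y":0,"z":0,"spin":0},
  {"x":0,"y":0,"z":0,"spin":0},
])

```text
time: 24.95
position: [0.5543, 0.1097, 0.0682]
ee_rot: [[-0.07, 0.998, 0.001], [0.998, 0.07, 0.0], [0.0, 0.001, -1.0]]
contact_force: [-0.2, 0.2, -1.7]
gripper_width: 0.0077
gripper_force: 33.4
```

play_rows([
  {"x":0,"y":0,"z":0,"spin":0},
  {"x":0,"y":0,"z":0,"spin":0},
  {"x":0,"y":0,"z":-1,"spin":0},
  {"x":0,"y":0,"z":-4,"spin":0},
  {"x":0,"y":0,"z":-8,"spin":0},
], grip=2)

```text
time: 25.58
position: [0.5533, 0.1095, 0.149]
ee_rot: [[-0.07, 0.998, -0.002], [0.998, 0.07, -0.0], [-0.0, -0.002, -1.0]]
contact_force: [0.8, 0.4, 0.7]
gripper_width: 0.0202
gripper_force: 0.0
```

play_rows([
  {"x":0,"y":-4,"z":-5,"spin":0},
  {"x":0,"y":-8,"z":-8,"spin":0},
  {"x":0,"y":-13,"z":-10,"spin":0},
  {"x":0,"y":-18,"z":-12,"spin":0},
  {"x":0,"y":-18,"z":-12,"spin":0},
])

```text
time: 26.2
position: [0.3724, 0.097, 0.2704]
ee_rot: [[-0.071, 0.997, 0.004], [0.997, 0.071, 0.0], [0.0, 0.004, -1.0]]
contact_force: [0.9, 0.1, -0.3]
gripper_width: 0.0204
gripper_force: 0.0
```

```bash
python3 - <<'E'
from h import *
c=grab('top');P=pts(c)
for x,y in [(.5536,.110),(.5632,-.030),(.425,-.152)]: bar(c,x,y,.068,.088,r=.036)
for x,y in [(.6135,.1142),(.623,-.0255),(.6326,-.1652)]: bar(c,x,y,.062,.082,r=.033)
inc([.4,.1,.2],94);cv2.imwrite('pics/end.png',c['frame'])
E
```

```text
strip n 142 c 0.5557 0.1101 size [0.009 0.06 ] deg -85.6 zmed 0.0791
strip n 136 c 0.5648 -0.0288 size [0.009 0.058] deg -86.2 zmed 0.0792
strip n 129 c 0.4258 -0.1529 size [0.06  0.009] deg 70.3 zmed 0.0796
strip n 181 c 0.615 0.1157 size [0.014 0.06 ] deg -28.5 zmed 0.0732
strip n 177 c 0.6249 -0.024 size [0.013 0.06 ] deg -34.9 zmed 0.073
strip n 174 c 0.6343 -0.1633 size [0.059 0.012] deg 1.5 zmed 0.0732
xyz cm [0.1  2.57 7.01] spin 0.1 | now [0.3742 0.0971 0.27  ] yaw 94.1 t 26.25 j7 -0.25 Mz [-0.009 -0.007  0.028] F [-0.7  0.5  0.1]
```

View pics/end.png

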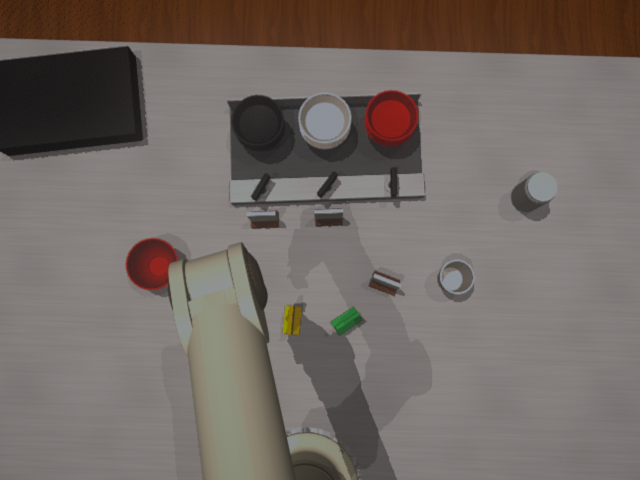

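The top view shows both stands upright at (263,219) and (329,216), in front of the two turned knobs. The third stand (386,283) and the bystanders are where they were, so I'm handing in.

```bash
python3 -c "
from rig import robot
print(robot.close_job())"
```

```text
the job is handed in; nothing more can be done
None
```

I handed the job in at about 26 s: the left and middle knobs were loose, each now turned about 21–22° clockwise with a stand upright about 60 mm in front of it, and the right knob held firm and sprang back, so it has no stand.

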